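# Fetch a terminal plate from the parts chest into the kit tray

## Task

Pull the top drawer of the plywood parts chest fully open (it has two brass knobs) and leave it open. Take out the black terminal plate that lies inside and set it down gently, without dropping it, in the empty compartment of the wooden kit tray, flat on the floor with its two posts upward. Leave the coil in the tray and the other things on the table as they are.

Things in the scene. Friction and masses are not known exactly. Their poses are not given: they have to be found in the camera images.
- parts_chest: Plywood chest, 206 deep x 270 wide x 150 mm high, fixed to the table, with three drawers one above the other, each with two brass knobs; only the top one moves. Origin: centre of its underside; x points to its back, y to its left side seen from the robot, z up. The front of the case is at x = -87 mm.
- parts_chest_drawer3 (a joint): Top drawer's slide: 0 m shut, 0.12 m fully open at its stop, along the chest's -x; about 1 N of friction, stays where left; starts up to 10 mm ajar. Front board 10 mm thick, its top 140 mm above the table, its inner face at the chest's x = -76 mm when shut. Inside 161 mm (x) x 238 mm (y), floor 101 mm and side walls 133 mm above the table.
- knob_left (a point): Left knob of the top drawer (moves with it): brass, 15 mm diameter, standing 17 mm out of the drawer front, its axis along the chest's x. The point lies on that axis, 12 mm out from the front, 31 mm below the chest's top, 70 mm left of the middle. The next drawer's knob is 44 mm below, with 29 mm of air between.
- knob_right (a point): Right knob of the top drawer, the same as the left one, 140 mm to its right.
- terminal: Terminal plate, lying in the top drawer at the start and carried along with it: black plate 62 x 62 x 3 mm with two upright white posts of 13 mm diameter, to 24 mm above the underside. Origin: centre of the underside, z up. The posts stand at y = +13 and -13 mm: 39 mm over both along y, 13 mm along x. About 70 g.
- kit_tray: Light wooden tray, 240 (x) x 126 (y) x 24 mm high, fixed to the table at any yaw, divided across the middle into two equal compartments of 111 x 114 mm, walls 6 mm thick. Origin: centre of the underside; the coil lies in the compartment at +x, the one at -x is empty.
- tray_empty (a point): Centre of the floor of the tray's empty compartment (6 mm above the table, walls rise 18 mm above it); axes as the tray's.
- coil: Crossover coil, a white spool of copper wire, 58 mm diameter, 22 mm high, lying loose in the tray's other compartment. Origin: centre of the underside.
- mug: White mug, 80 mm diameter, 92 mm high, with a handle; bystander left of the chest. Origin: centre of the underside.
- tweeter: Round black tweeter with a silver dome, 76 mm diameter, 37 mm high; bystander, the nearest of the tweeters at the right. Origin: centre of the underside.
- wax_tin: Tan tin with a black lid, 67 mm diameter, 64 mm high; bystander to the right. Origin: centre of the underside.

How it is judged (in metres and radians):
On the way:
1. the top drawer is pulled open, at least 105 mm of its 120 mm (value of joint parts_chest_drawer3 above 0.105 m), for 0.2 s.
At the end, for the whole second after the job is handed in: The terminal plate lies at rest in the tray's empty compartment: its centre within 33 mm of the compartment's centre along each side, its underside within 4 mm of the floor, posts up within 0.1 rad; the top drawer is still open by more than 90 mm (x of terminal in the frame of tray_empty between -0.033 and 0.033 m and y of terminal in the frame of tray_empty between -0.033 and 0.033 m and z of terminal in the frame of tray_empty below 0.004 m and angle between terminal's own z axis and vertical below 0.1 rad and linear speed of terminal below 0.02 m/s and value of joint parts_chest_drawer3 above 0.09 m); the robot touches nothing.
It fails at once if the coil in the tray is moved by more than 30 mm (distance of coil from where it was at the start of the episode above 0.03 m).
It fails at once if the mug, tweeter or wax tin is moved by more than 30 mm (distance of any of mug, tweeter, wax_tin from where it was at the start of the episode above 0.03 m).
It fails at once if the terminal plate is dropped or thrown: faster than 0.6 m/s while the fingers do not hold it (a fall of about 20 mm) (linear speed of terminal above 0.6 m/s and contact force between the fingers and terminal below 0.1 N).
It also fails if it takes over 54 s, if anything falls off the work surface, if the arm or the gripper's body presses on something with over 40 N, if the wrist force passes 120 N, or if a joint passes its speed limit or range.

## Robot

A 6-joint arm with a two-finger parallel gripper is mounted at the origin on a cart in front of the work surface, level with it; the furniture and walls round the work are solid. World frame = base frame: x ahead of the robot, y to its left, z up, the work surface at z = 0. Lengths are in m, angles in degrees, forces in N, time in s.
With the tool pointing down it reaches from about 0.4 to 0.825 m from the base axis. Payload 7 kg.
Tool frame: the origin (TCP) lies at the very end of the fingers, on their centre line; the grasp point (between the pads) lies 19 mm behind it; x points along the fingers, y is the direction in which the jaws open and shut, and the axes are right-handed (so a half turn about x gives the same grasp; the last joint's range is limited). The gripper opens to 88 mm and grips with 3 to 60 N. Pads are 19 mm wide; open, the fingers measure 130 mm over their backs; the gripper's body (78 mm by 193 mm) begins 47 mm behind the grasp point.
Start: joints at [-52.878, 20.546, 0.682, 0, -70.136, -16.507], TCP at [0.238, -0.632, 0.227] pointing down, gripper open.
Joint ranges: [-176.03, 176.03], [-82.01, 121.73], [-58.28, 71.71], [-173.87, 95.51], [-174.79, -0.11], [-173.66, 173.66]. Speed limits (degrees/s): [136.94, 136.94, 172.46, 180, 180, 180].

## Interface

Orientations are given as [roll, pitch, yaw] about the fixed x, y, z axes, in that order (R = Rz(yaw) Ry(pitch) Rx(roll)).
In Python, from plant import monitor, eyes, ticket gives the robot as it stands. The module is installed in compiled form; this text tells all that it offers.
- The arm moves only by the shell command python3 -m crank 'ROWS'. ROWS is JSON, a list of rows, each an object with "linear": the shift along the world's x, y, z in units of 60 mm (1.0 is 60 mm), a list of three; "rot": the turn, a rotation vector about the world's x, y, z in units of 5 degrees (1.0 is 5 degrees), a list of three; "hand": the opening, from 0 (shut) to 1 (fully open). In form: [{"linear": [tx, ty, tz], "rot": [ax, ay, az], "hand": hand}, ...]. A call has 1 to 20 rows; each row shifts and turns the pose as measured when the row begins; what a row does not reach is not made up. A row lasts 1/8 s, in which the tool goes at most 62.5 mm and 10.7 degrees, less where a joint would pass 70% of its speed; a pose out of reach is approached as far as the arm can. A call is refused whole if a number of a shift passes 1 or a number of a turn 1, either way. A call with a gripper value outside its range is refused whole. The fingers move at their own pace and stop on an object; the grip force is fixed at half the most. Time passes only in rows, so rows that do not move let the fingers close. It gives the time, the measured TCP pose, the force and the opening at its end, in the units of the state.
- monitor.get_obs(): the state, without advancing time (a new reading comes with each control period).
- eyes.snapshot(name): name is "scene" or "top" or "wrist"; returns a dict with "image" (400x640x3 uint8, red, green, blue), "depth" (400x640 float32, m along the optical axis (not along the pixel's ray), 0 where there is no reading), "K" (3x3 intrinsics, pixels), "camera_from_world" (4x4, takes a point from world to camera coordinates); the wrist camera has in their place "hand_eye" (4x4, takes a point from camera to tool coordinates, whose origin is the TCP and whose axes are the tool frame's). Camera axes: x right, y up, looking along -z (the intrinsics and any distortion apply to the point x, -y, -z); pixel columns grow to the right and rows downward; lengths in m; the calibration is good to about 2 mm. A picture is of the moment at which its call begins: read the wrist's pose just before it.
- ticket.close_job(): hands the job in, once; it reports no verdict.
The state is a dict: "clock": time; "joint_pos": joint angles; "qvel": joint speeds; "tau": joint torques, N m; "tool_pos": TCP position; "orientation": TCP orientation; "force": force on the tool from outside, world axes, zero at the start; "moment": the same for the moment, N m; "opening": finger opening in m.
Only numpy, scipy, OpenCV 4.12 (cv2) and the standard library are available. Lean on these libraries where they do the work, as an engineer would, in place of code of your own. Each camera call takes 0.05 s, during which the arm holds its last target.

## Working session

There is one attempt and no reset: what is moved stays moved. The work goes in short steps, Python scripts to look and compute and a shell command to move; the robot and the scene stay as the last step left them, time stands still between calls to the robot, and variables do not carry over. Pictures are saved under pics/ and viewed, and the job is handed in when it is done.

```bash
mkdir -p pics
python3 - <<'E'
from plant import monitor, eyes
import cv2,numpy as np
print(monitor.get_obs())
for n in("scene","top"):
    s=eyes.snapshot(n); cv2.imwrite(f"pics/{n}0.png",s["image"][:,:,::-1]); np.savez(f"{n}0.npz",**{k:v for k,v in s.items()})
    print(n,s["K"],s["camera_from_world"],s.keys())
E
```

```text
{'clock': 0.0, 'joint_pos': array([-5.28792276e+01,  2.05929026e+01,  6.32889227e-01, -2.22661862e-02,
       -7.01374122e+01, -1.65091660e+01]), 'qvel': array([-0.0256554 , -0.03576448, -0.04282414, -0.0084342 , -0.00334139,
       -0.06083025]), 'tau': array([-2.57476012e-05, -5.82713449e+01,  2.93054062e+01,  6.99748322e+00,
        6.92470014e-03, -2.23899474e-04]), 'tool_pos': array([ 0.23744625, -0.63130904,  0.22559268]), 'orientation': array([ 94.38546621,  89.90035048, 114.98948948]), 'force': array([-0.25707725, -0.17093435, -0.44359197]), 'moment': array([-0.02072081,  0.01753744, -0.02799758]), 'opening': 0.08779618377286477}
scene [[511.26696356   0.         321.00084481]
 [  0.         511.26696356 196.05441406]
 [  0.           0.           1.        ]] [[ 0.60936811 -0.79276302 -0.01404609 -0.36948287]
 [ 0.53393595  0.39719207  0.74642539 -0.3707824 ]
 [-0.58615945 -0.46234754  0.66532086 -1.51003026]
 [ 0.          0.          0.          1.        ]] dict_keys(['image', 'depth', 'K', 'camera_from_world'])
top [[396.37828227   0.         317.5894653 ]
 [  0.         396.37828227 203.42933248]
 [  0.           0.           1.        ]] [[-0.01960124 -0.99974597 -0.01112602 -0.00262876]
 [ 0.99144335 -0.0208725   0.12885812 -0.60871381]
 [-0.12905761 -0.00850504  0.99160062 -1.17418731]
 [ 0.          0.          0.          1.        ]] dict_keys(['image', 'depth', 'K', 'camera_from_world'])
```

View pics/scene0.png

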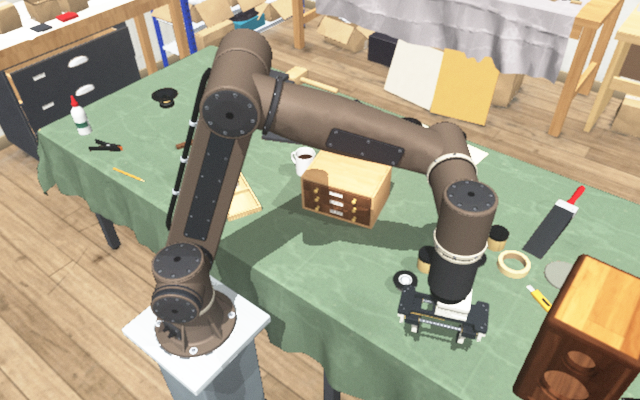

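View pics/top0.png

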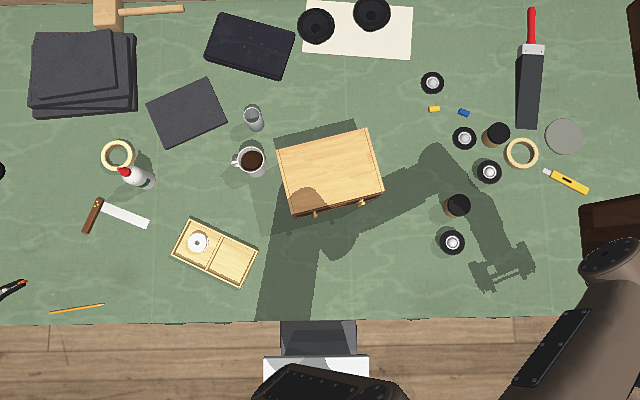

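The top view shows the chest centred near (330,172), the knobs at (315,214) and (365,203), the tray at (214,252) with the coil at (198,242), and its empty compartment at about (231,262). I'll enlarge these areas.

```bash
cat > h.py <<'E'
import numpy as np,cv2
def load(n):
    return dict(np.load(n))
def ray(s,u,v):
    K=s["K"];T=s["camera_from_world"];R=T[:3,:3];t=T[:3,3]
    d=np.array([(u-K[0,2])/K[0,0],-(v-K[1,2])/K[1,1],-1.])
    return -R.T@t, R.T@d
def atz(s,u,v,z):
    o,d=ray(s,u,v); return o+d*(z-o[2])/d[2]
def dep(s,u,v):
    o,d=ray(s,u,v); return o+d*float(s["depth"][int(round(v)),int(round(u))])
def proj(s,p):
    T=s["camera_from_world"];K=s["K"];c=T[:3,:3]@p+T[:3,3]
    return K[0,0]*c[0]/-c[2]+K[0,2], K[1,2]-K[1,1]*c[1]/-c[2]
E
python3 - <<'E'
from h import *
s=load("top0.npz");im=s["image"][:,:,::-1]
a=im[115:225,260:400]; cv2.imwrite("pics/c1.png",cv2.resize(a,None,fx=5,fy=5,interpolation=cv2.INTER_CUBIC))
a=im[205:300,160:270]; cv2.imwrite("pics/c2.png",cv2.resize(a,None,fx=6,fy=6,interpolation=cv2.INTER_CUBIC))
E
```

```text
(no output)
```

View pics/c1.png

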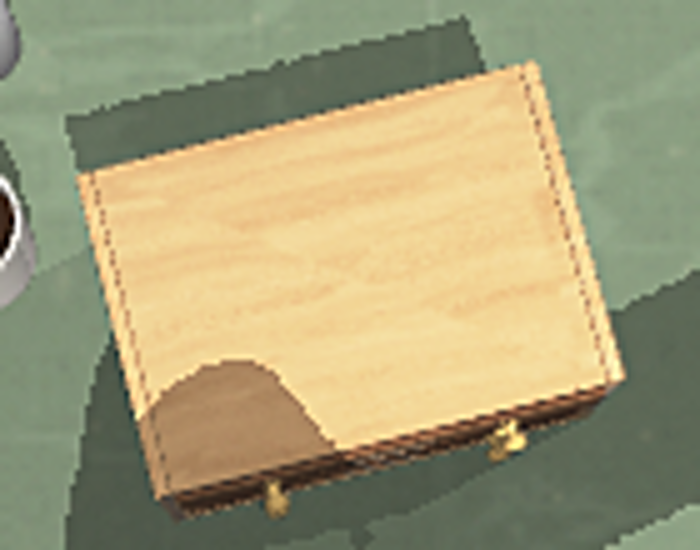

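View pics/c2.png

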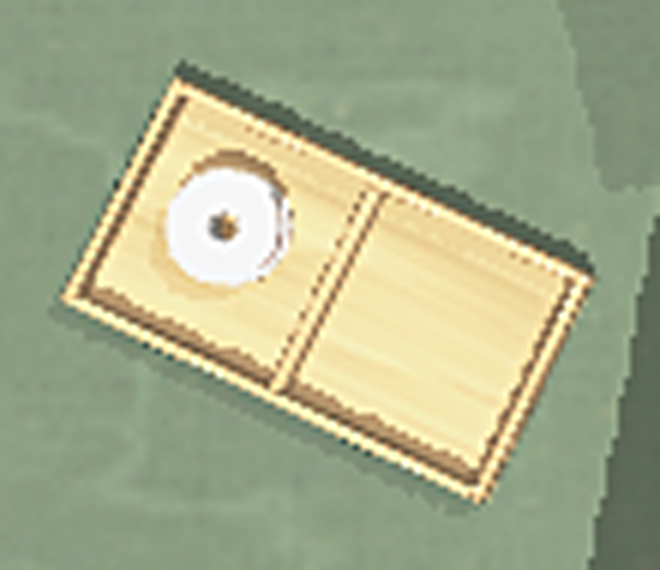

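Run:
```python
from h import *
s=load("top0.npz")
def rect(c,z,L,n):
    P=np.array([atz(s,u,v,z) for u,v in c])
    print(n,P.round(4).tolist(),"mean",P.mean(0).round(4)); 
    print([round(float(np.linalg.norm(P[i]-P[(i+1)%4])),4) for i in range(4)])
    return P
P=rect([(276,150),(367.4,127.4),(384.6,191),(291.6,214)],.15,0,"chest BL BR FR FL")
x=(P[0]+P[1]-P[2]-P[3])[:2]; y=(P[0]+P[3]-P[1]-P[2])[:2]
yaw=np.degrees([np.arctan2(x[1],x[0]),np.arctan2(-y[0],y[1])]);print("yaw",yaw)
for u,v in [(300,160),(330,170),(360,180)]: print(dep(s,u,v))
T=rect([(189.5,218.3),(258.7,251.3),(240.8,288.3),(170.8,254.5)],.024,0,"tray")
x=(T[0]+T[3]-T[1]-T[2])[:2];print("yaw",np.degrees(np.arctan2(x[1],x[0])))
for u,v in [(231,262),(245,270),(315,213.5),(361.5,202),(197,242.5)]: print(dep(s,u,v))
print("knobs",atz(s,260+277/5,115+500/5,.119),atz(s,260+512/5,115+440/5,.119))
```

```text
chest BL BR FR FL [[0.7492, 0.0989, 0.15], [0.8094, -0.162, 0.15], [0.6251, -0.2033, 0.15], [0.5661, 0.0567, 0.15]] mean [ 0.6875 -0.0524  0.15  ]
[0.2677, 0.1888, 0.2666, 0.1879]
yaw [12.80134018 12.88769101]
[0.71866746 0.03124095 0.1502688 ]
[ 0.68819525 -0.05268191  0.14959868]
[ 0.65690259 -0.1354522   0.15443724]
tray [[0.5725, 0.3827, 0.024], [0.4667, 0.1681, 0.024], [0.3567, 0.2223, 0.024], [0.4623, 0.4376, 0.024]] mean [0.4646 0.3027 0.024 ]
[0.2392, 0.1227, 0.2398, 0.1231]
yaw 63.826095111303275
[0.43575568 0.25708361 0.00473121]
[0.41051747 0.21318985 0.00650878]
[ 0.56856051 -0.00786026  0.12694191]
[ 0.59862395 -0.1403838   0.12678251]
[0.49782508 0.36208233 0.01063557]
knobs [ 0.56507352 -0.00879469  0.119     ] [ 0.5967132  -0.14365531  0.119     ]
```

```bash
cat >> h.py <<'E'
from scipy.spatial.transform import Rotation as Ro
def st(tgt=None,jaw=None):
    from plant import monitor
    o=monitor.get_obs(); R=Ro.from_euler('xyz',o["orientation"],degrees=True).as_matrix()
    a=np.degrees(np.arctan2(R[1,1],R[0,1]))
    print("t",o["clock"],"tcp",o["tool_pos"].round(4),"toolx",R[:,0].round(3),"jaw deg",round(a,2),"open",round(o["opening"],4),"F",o["force"].round(1),"j",o["joint_pos"].round(1))
    if tgt is not None:
        d=(np.array(tgt)-o["tool_pos"]);print("d mm",(d*1000).round(1),"units",(d/.06).round(2))
    if jaw is not None:
        e=(jaw-a+90)%180-90
        zt=np.array([0,0,-1.]);y=np.array([np.cos(np.radians(a+e)),np.sin(np.radians(a+e)),0]);D=np.c_[zt,y,np.cross(zt,y)]
        print("rotvec units",(np.degrees(Ro.from_matrix(D@R.T).as_rotvec())/5).round(2))
    return o,R
E
python3 -c "
from h import *
st([.5970,-.1435,.2],102.85)"
```

```text
t 0.1 tcp [ 0.2375 -0.6314  0.2257] toolx [-0.001  0.001 -1.   ] jaw deg 110.61 open 0.0878 F [ 0.2 -0.2 -0.5] j [-52.9  20.6   0.6  -0.  -70.1 -16.5]
d mm [359.5 487.9 -25.7] units [ 5.99  8.13 -0.43]
rotvec units [-0.02 -0.01 -1.55]
```

```bash
python3 -m crank '[{"linear":[0.4,0.5,0],"rot":[0,0,0],"hand":0.6},{"linear":[0.5,0.65,0],"rot":[0,0,-0.3],"hand":0.6},{"linear":[0.5,0.65,0],"rot":[0,0,-0.3],"hand":0.6},{"linear":[0.5,0.65,0],"rot":[0,0,-0.3],"hand":0.6},{"linear":[0.5,0.65,0],"rot":[0,0,-0.3],"hand":0.6},{"linear":[0.5,0.65,0],"rot":[0,0,-0.3],"hand":0.6},{"linear":[0.5,0.65,0],"rot":[0,0,0],"hand":0.6},{"linear":[0.5,0.65,0],"rot":[0,0,0],"hand":0.6},{"linear":[0.5,0.65,0],"rot":[0,0,0],"hand":0.6},{"linear":[0.4,0.6,0],"rot":[0,0,0],"hand":0.6},{"linear":[0.3,0.4,0],"rot":[0,0,0],"hand":0.6},{"linear":[0.1,0.2,0],"rot":[0,0,0],"hand":0.6},{"linear":[0,0,0],"rot":[0,0,0],"hand":0.6}]'
python3 - <<'E'
from h import *
from plant import eyes
o,R=st([.5970,-.1435,.2],102.85)
s=eyes.snapshot("wrist");cv2.imwrite("pics/w1.png",s["image"][:,:,::-1])
np.savez("w1.npz",**s,R=R,p=o["tool_pos"]);print(s["hand_eye"],s["K"])
E
```

```text
clock: 1.72
tool_pos: [0.5544, -0.2014, 0.2196]
orientation: [124.1, 89.4, 136.9]
force: [-0.3, 0.2, 0.4]
opening: 0.0529
t 1.725 tcp [ 0.5544 -0.2014  0.2196] toolx [-0.008  0.007 -1.   ] jaw deg 102.73 open 0.0529 F [-0.3  0.2  0.4] j [ -1.3  13.2 -10.4  -0.4 -66.9 -75.8]
d mm [ 42.6  57.9 -19.6] units [ 0.71  0.96 -0.33]
rotvec units [-0.08 -0.09  0.02]
[[-3.55124240e-05  2.91834054e-01 -9.56468966e-01 -1.58043888e-01]
 [ 9.99999180e-01  1.23460418e-03  3.39568937e-04 -7.17233638e-04]
 [ 1.27995837e-03 -9.56468170e-01 -2.91833859e-01 -7.88244672e-02]
 [ 0.00000000e+00  0.00000000e+00  0.00000000e+00  1.00000000e+00]] [[329.74635972   0.         316.20570281]
 [  0.         329.74635972 194.68063231]
 [  0.           0.           1.        ]]
```

View pics/w1.png

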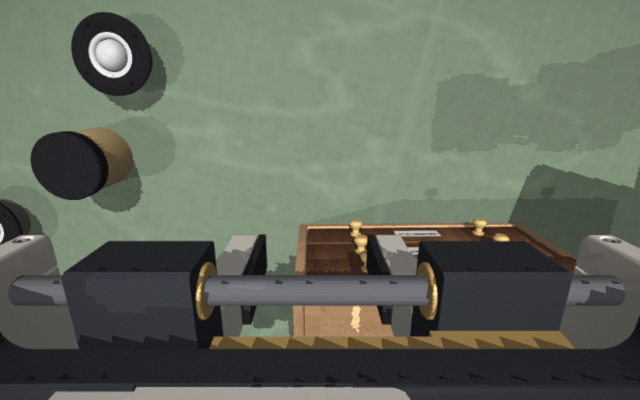

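```bash
cat >> h.py <<'E'
def wpt(s,u,v,z=None):
    K=s["K"];H=s["hand_eye"]
    d=np.array([(u-K[0,2])/K[0,0],-(v-K[1,2])/K[1,1],-1.])
    o=s["R"]@H[:3,3]+s["p"]; d=s["R"]@H[:3,:3]@d
    if z is None: return o+d*float(s["depth"][int(round(v)),int(round(u))])
    return o+d*(z-o[2])/d[2]
E
python3 - <<'E'
from h import *
s=load("w1.npz")
for u,v in [(355,228),(361,243),(480,226),(356,223),(350,227),(361,228),(355,232),(361,239),(111,54),(68,165),(500,238)]: print(u,v,wpt(s,u,v).round(4))
a=s["image"][205:300,290:540,::-1]; cv2.imwrite("pics/c3.png",cv2.resize(a,None,fx=3.2,fy=3.2,interpolation=cv2.INTER_CUBIC))
E
```

```text
355 228 [ 0.6064 -0.1444  0.0362]
361 243 [ 0.6031 -0.145   0.0826]
480 226 [ 0.5736 -0.0088  0.0371]
356 223 [ 0.6003 -0.1449  0.0363]
350 227 [ 0.6164 -0.1447  0.0094]
361 228 [ 0.6132 -0.1325  0.0139]
355 232 [ 0.6119 -0.1427  0.0341]
361 239 [ 0.6003 -0.1454  0.0796]
111 54 [ 0.4835 -0.4171  0.0366]
68 165 [ 0.5928 -0.4375  0.0632]
500 238 [ 0.5695 -0.0114  0.0799]
```

View pics/c3.png

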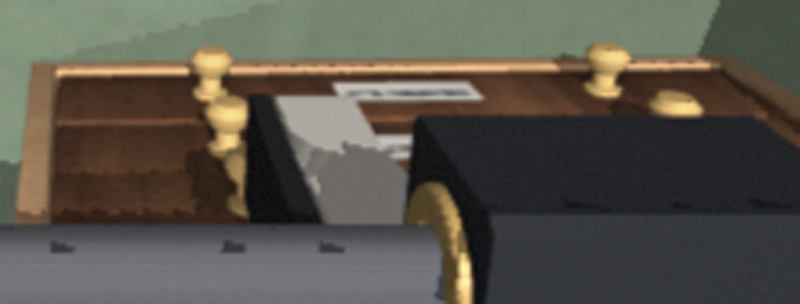

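```bash
python3 -m crank '[{"linear":[0.35,0.5,-0.1],"rot":[0,0,0],"hand":0.6},{"linear":[0.35,0.5,-0.1],"rot":[0,0,0],"hand":0.6},{"linear":[0,0,0],"rot":[0,0,0],"hand":0.6}]'
python3 - <<'E'
from h import *
st([.595,-.1447,.102],102.85)
E
```

```text
clock: 2.15
tool_pos: [0.5953, -0.1437, 0.2075]
orientation: [126.1, 89.4, 138.5]
force: [-0.9, 0.0, -0.6]
opening: 0.0527
t 2.15 tcp [ 0.5953 -0.1437  0.2075] toolx [-0.008  0.007 -1.   ] jaw deg 102.45 open 0.0527 F [-0.9  0.  -0.6] j [  4.4  15.8  -8.5  -0.5 -66.1 -81.7]
d mm [  -0.3   -1.  -105.5] units [-0.01 -0.02 -1.76]
rotvec units [-0.08 -0.09  0.08]
```

```bash
python3 -m crank '[{"linear":[0,0,-0.4],"rot":[-0.08,-0.09,0.08],"hand":0.6},{"linear":[0,0,-0.5],"rot":[0,0,0],"hand":0.6},{"linear":[0,0,-0.5],"rot":[0,0,0],"hand":0.6},{"linear":[0,0,-0.35],"rot":[0,0,0],"hand":0.6},{"linear":[0,0,0],"rot":[0,0,0],"hand":0.6}]'
python3 - <<'E'
from h import *
from plant import eyes
o,R=st([.595,-.1447,.102],102.85)
s=eyes.snapshot("scene");cv2.imwrite("pics/s2.png",cv2.resize(s["image"][130:280,250:500,::-1],None,fx=3.2,fy=3.2))
E
```

```text
clock: 2.78
tool_pos: [0.5918, -0.1504, 0.1015]
orientation: [-49.7, 89.9, -37.1]
force: [0.3, 0.0, 0.1]
opening: 0.0526
t 2.775 tcp [ 0.5918 -0.1504  0.1015] toolx [ 0.001 -0.001 -1.   ] jaw deg 102.55 open 0.0526 F [0.3 0.  0.1] j [  4.1  20.6 -17.    0.1 -52.4 -81.6]
d mm [3.2 5.7 0.5] units [0.05 0.1  0.01]
rotvec units [0.01 0.01 0.06]
```

View pics/s2.png

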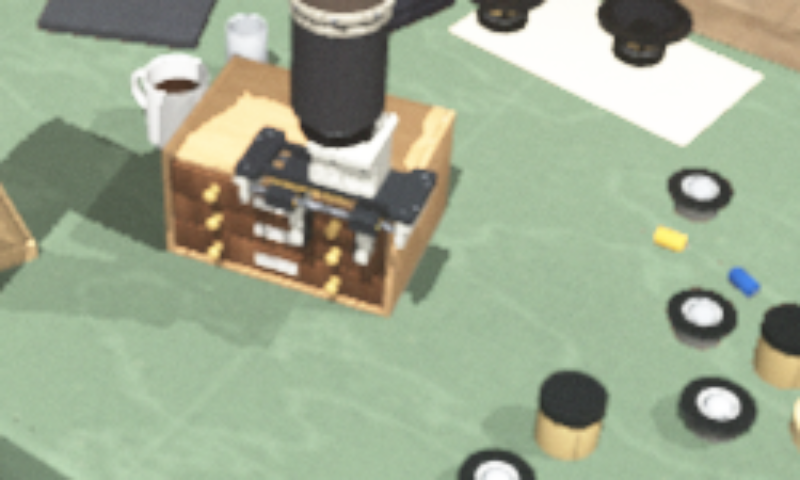

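The scene view shows the fingers straddling the top right knob, at about (333,228) in the crop. I'll centre the jaws and close them.

```bash
python3 -m crank '[{"linear":[0.05,0.1,0],"rot":[0,0,0.06],"hand":0.6},{"linear":[0,0,0],"rot":[0,0,0],"hand":0},{"linear":[0,0,0],"rot":[0,0,0],"hand":0},{"linear":[0,0,0],"rot":[0,0,0],"hand":0},{"linear":[0,0,0],"rot":[0,0,0],"hand":0},{"linear":[0,0,0],"rot":[0,0,0],"hand":0}]'
python3 - <<'E'
from h import *
st([.595-.117*.975,-.1447-.117*.2224,.102],102.85)
E
```

```text
clock: 3.58
tool_pos: [0.5975, -0.1445, 0.1066]
orientation: [-19.2, 89.5, -6.3]
force: [-0.4, 0.7, -0.1]
opening: 0.0137
t 3.575 tcp [ 0.5975 -0.1445  0.1066] toolx [ 0.009 -0.001 -1.   ] jaw deg 102.88 open 0.0137 F [-0.4  0.7 -0.1] j [  4.6  20.4 -16.5   0.1 -52.6 -81.8]
d mm [-116.6  -26.2   -4.6] units [-1.94 -0.44 -0.08]
rotvec units [ 0.01  0.1  -0.01]
```

```bash
python3 -m crank '[{"linear":[-0.12,-0.03,0],"rot":[0,0,0],"hand":0},{"linear":[-0.2,-0.045,0],"rot":[0,0,0],"hand":0},{"linear":[-0.2,-0.045,0],"rot":[0,0,0],"hand":0},{"linear":[-0.2,-0.045,0],"rot":[0,0,0],"hand":0}]'
python3 - <<'E'
from h import *
st([.5975-.117*.975,-.1445-.117*.2224,.104],102.85)
E
```

```text
clock: 4.08
tool_pos: [0.5521, -0.1551, 0.1066]
orientation: [-20.6, 89.5, -7.7]
force: [0.5, -0.8, -0.6]
opening: 0.0134
t 4.075 tcp [ 0.5521 -0.1551  0.1066] toolx [ 0.009 -0.001 -1.   ] jaw deg 102.91 open 0.0134 F [ 0.5 -0.8 -0.6] j [  3.9  16.9 -21.9   0.1 -50.7 -81.1]
d mm [-68.7 -15.4  -2.6] units [-1.14 -0.26 -0.04]
rotvec units [ 0.01  0.11 -0.01]
```

```bash
python3 -m crank '[{"linear":[-0.25,-0.057,0],"rot":[0,0,0],"hand":0},{"linear":[-0.25,-0.057,0],"rot":[0,0,0],"hand":0},{"linear":[-0.25,-0.057,0],"rot":[0,0,0],"hand":0},{"linear":[-0.25,-0.057,0],"rot":[0,0,0],"hand":0},{"linear":[-0.2,-0.045,0],"rot":[0,0,0],"hand":0},{"linear":[-0.06,-0.013,0],"rot":[0,0,0],"hand":0},{"linear":[0,0,0],"rot":[0,0,0],"hand":0}]'
python3 - <<'E'
from h import *
from plant import eyes
st([.5975-.117*.975,-.1445-.117*.2224,.104],102.85)
s=eyes.snapshot("top");cv2.imwrite("pics/t3.png",cv2.resize(s["image"][110:260,250:450,::-1],None,fx=4,fy=4))
E
```

```text
clock: 4.95
tool_pos: [0.4831, -0.1712, 0.1075]
orientation: [-9.9, 87.9, 3.1]
force: [0.2, -3.6, -1.6]
opening: 0.014
t 4.95 tcp [ 0.4831 -0.1712  0.1075] toolx [ 0.036  0.002 -0.999] jaw deg 102.94 open 0.014 F [ 0.2 -3.6 -1.6] j [  2.4  10.7 -30.3  -0.  -46.9 -79.5]
d mm [ 0.3  0.7 -3.5] units [ 0.01  0.01 -0.06]
rotvec units [-0.02  0.41 -0.02]
```

View pics/t3.png

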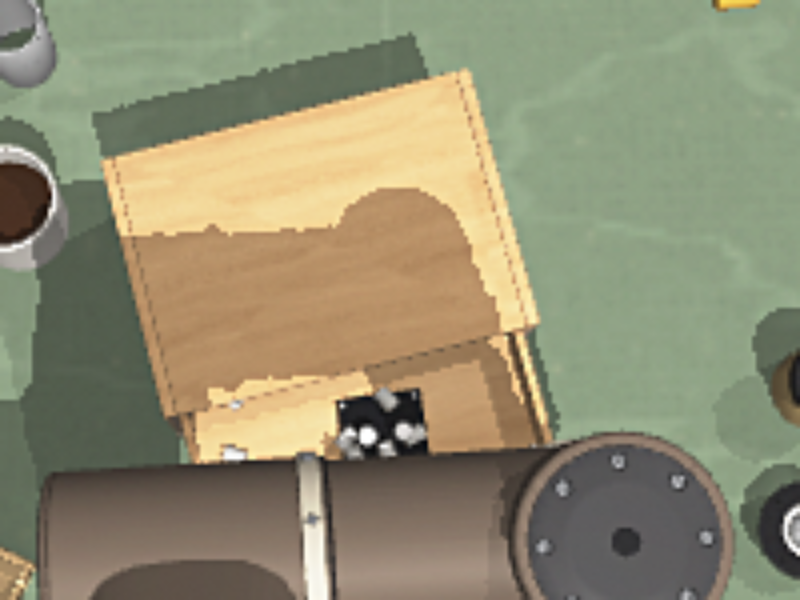

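```bash
python3 -m crank '[{"linear":[0,0,0],"rot":[0,0,0],"hand":0.7},{"linear":[0,0,0],"rot":[0,0,0],"hand":0.7},{"linear":[0,0,0],"rot":[0,0,0],"hand":0.7},{"linear":[0,0,0.4],"rot":[0,0.2,0],"hand":0.7},{"linear":[0,0,0.7],"rot":[0,0.2,0],"hand":0.7},{"linear":[0,0,0.7],"rot":[0,0,0],"hand":0.7},{"linear":[0,-0.6,0.4],"rot":[0,0,0],"hand":0.7},{"linear":[0,-0.8,0],"rot":[0,0,0],"hand":0.7},{"linear":[0,-0.8,0],"rot":[0,0,0],"hand":0.7},{"linear":[0,-0.4,0],"rot":[0,0,0],"hand":0.7},{"linear":[0,0,0],"rot":[0,0,0],"hand":0.7}]'
python3 - <<'E'
from h import *
from plant import eyes
o,R=st()
for n in("top","wrist"):
    s=eyes.snapshot(n);np.savez(n+"4.npz",**s,R=R,p=o["tool_pos"])
    im=s["image"][:,:,::-1]
    cv2.imwrite("pics/%s4.png"%n,cv2.resize(im[180:280,270:420],None,fx=5,fy=5,interpolation=cv2.INTER_CUBIC) if n=="top" else im)
E
```

```text
clock: 6.38
tool_pos: [0.478, -0.3317, 0.2448]
orientation: [146.1, 89.7, 159.1]
force: [-0.6, 0.6, 0.1]
opening: 0.0614
t 6.375 tcp [ 0.478  -0.3317  0.2448] toolx [-0.004  0.002 -1.   ] jaw deg 103.02 open 0.0614 F [-0.6  0.6  0.1] j [-15.5  11.3  -9.6  -0.  -69.3 -61.4]
```

View pics/top4.png

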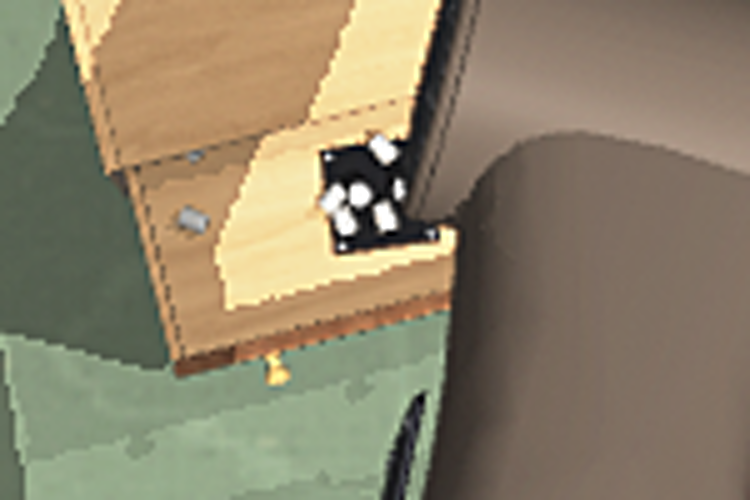

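View pics/wrist4.png

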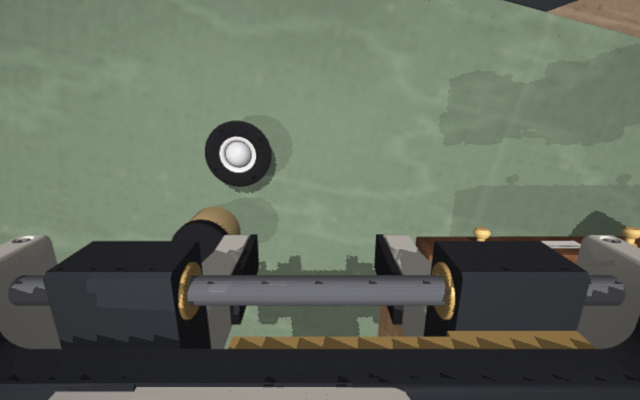

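The arm still hides the right half of the plate, whose left corners are at about (325,152) and (340,250) in the crop. I'll move further aside.

```bash
python3 -m crank '[{"linear":[-0.2,-0.7,0],"rot":[0,0,0],"hand":0.7},{"linear":[-0.2,-0.8,0],"rot":[0,0,0],"hand":0.7},{"linear":[-0.2,-0.6,0],"rot":[0,0,0],"hand":0.7},{"linear":[0,0,0],"rot":[0,0,0],"hand":0.7}]'
python3 - <<'E'
from h import *
from plant import eyes
o,R=st()
for n in("top","scene"):
    s=eyes.snapshot(n);np.savez(n+"5.npz",**s,R=R,p=o["tool_pos"])
    im=s["image"][:,:,::-1]
    cv2.imwrite("pics/%s5.png"%n,cv2.resize(im[180:270,280:400],None,fx=6.5,fy=6.5,interpolation=cv2.INTER_CUBIC) if n=="top" else cv2.resize(im[150:250,280:400],None,fx=6,fy=6,interpolation=cv2.INTER_CUBIC))
E
```

```text
clock: 6.98
tool_pos: [0.4427, -0.4548, 0.2458]
orientation: [128.9, 89.8, 142.4]
force: [0.2, 0.1, 0.1]
opening: 0.0618
t 6.975 tcp [ 0.4427 -0.4548  0.2458] toolx [-0.003  0.002 -1.   ] jaw deg 103.5 open 0.0618 F [0.2 0.1 0.1] j [-28.2  16.3  -2.9  -0.  -71.  -48.3]
```

View pics/top5.png

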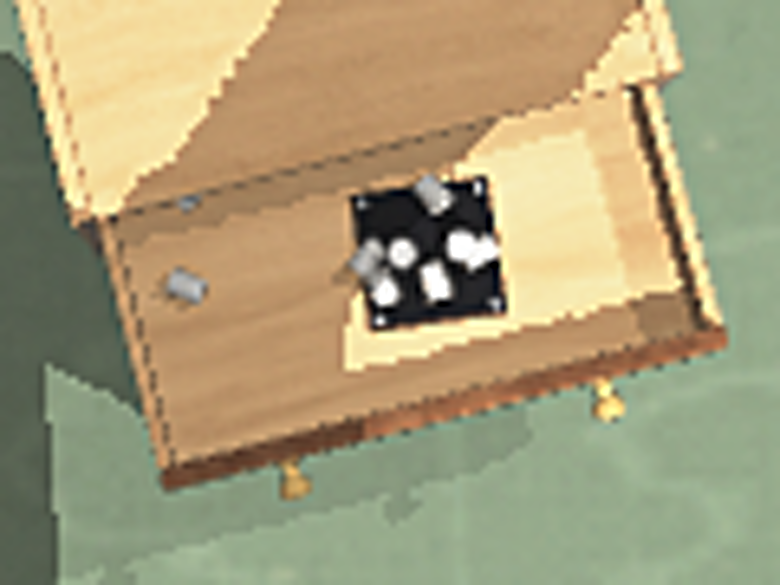

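View pics/scene5.png

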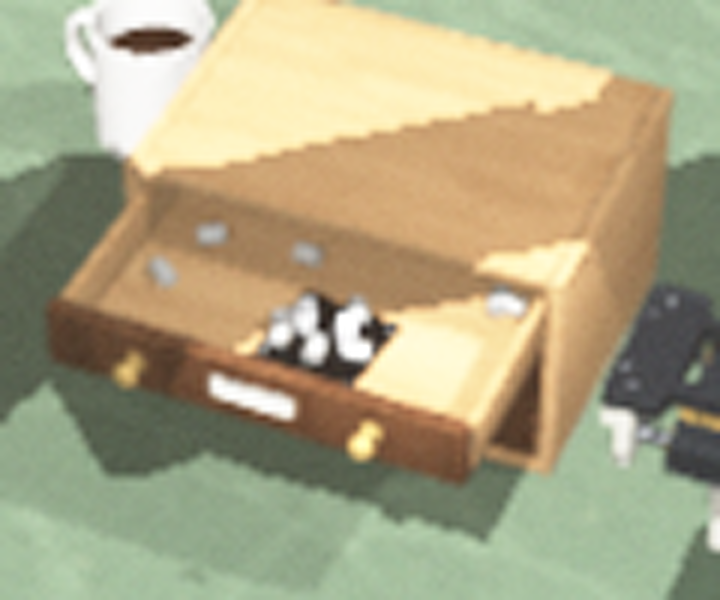

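Run:
```python
from h import *
s=load("top5.npz")
f=lambda u,v,z: atz(s,280+u/6.5,180+v/6.5,z)
C=[f(u,v,.104) for u,v in [(352,195),(485,178),(505,310),(375,330)]]
print(np.round(C,4)); c=np.mean(C,0);print("c",c.round(4))
for i in range(4): print(np.linalg.norm(C[i]-C[(i+1)%4]), np.degrees(np.arctan2(*(C[(i+1)%4]-C[i])[1::-1])))
a,b=f(401,252,.125),f(462,245,.125);print("posts",a,b,(a+b)/2,np.linalg.norm(a-b),np.degrees(np.arctan2(*(a-b)[1::-1])))
for u,v in [(293,480),(607,402)]: print("knob",f(u,v,.119))
for n,u,v in [("floor",550,230),("foam",435,283),("foam",383,290),("foam",370,258),("foam",485,250),("foam",432,193),("post",401,252),("post",460,245)]: print(n,dep(s,280+u/6.5,180+v/6.5).round(4))
st([c[0]+.06,c[1]+.0135,.27],102.85)
```

```text
[[ 0.58   -0.063   0.104 ]
 [ 0.5863 -0.1223  0.104 ]
 [ 0.5275 -0.1293  0.104 ]
 [ 0.5198 -0.0717  0.104 ]]
c [ 0.5534 -0.0966  0.104 ]
0.05963660007145227 -83.86725480644084
0.05928855298768394 -173.2521010383164
0.05811915117374571 97.5762518504392
0.06078806292327746 8.1808047990062
posts [ 0.55222382 -0.08301811  0.125     ] [ 0.55473167 -0.10961821  0.125     ] [ 0.55347774 -0.09631816  0.125     ] 0.02671805630297684 95.38591472052708
knob [ 0.45479381 -0.0339302   0.119     ]
knob [ 0.48567099 -0.17080571  0.119     ]
floor [ 0.5633 -0.1512  0.0961]
foam [ 0.5395 -0.0983  0.1113]
foam [ 0.5367 -0.0753  0.1129]
foam [ 0.551  -0.07    0.1126]
foam [ 0.5536 -0.1207  0.1116]
foam [ 0.5791 -0.098   0.1134]
post [ 0.5522 -0.083   0.1257]
post [ 0.5546 -0.1087  0.1262]
t 7.075 tcp [ 0.4434 -0.4532  0.2461] toolx [-0.002  0.002 -1.   ] jaw deg 103.59 open 0.0611 F [-0.3  0.9  0.7] j [-28.   16.2  -3.   -0.1 -71.  -48.3]
d mm [170.  370.1  23.9] units [2.83 6.17 0.4 ]
rotvec units [-0.03 -0.03 -0.15]
```

```bash
python3 -m crank '[{"linear":[0.2,0.5,0.1],"rot":[0,0,-0.3],"hand":0.7},{"linear":[0.35,0.75,0.1],"rot":[0,0,-0.3],"hand":0.7},{"linear":[0.35,0.75,0.1],"rot":[0,0,-0.3],"hand":0.7},{"linear":[0.35,0.75,0.1],"rot":[0,0,-0.3],"hand":0.7},{"linear":[0.35,0.75,0.05],"rot":[0,0,-0.1],"hand":0.7},{"linear":[0.35,0.75,0],"rot":[0,0,0],"hand":0.7},{"linear":[0.35,0.75,0],"rot":[0,0,0],"hand":0.7},{"linear":[0.35,0.75,0],"rot":[0,0,0],"hand":0.7},{"linear":[0.2,0.4,0],"rot":[0,0,0],"hand":0.7},{"linear":[0,0,0],"rot":[0,0,0],"hand":0.7}]'
python3 - <<'E'
from h import *
from plant import eyes
o,R=st([.613,-.083,.27],97)
s=eyes.snapshot("wrist");np.savez("w6.npz",**s,R=R,p=o["tool_pos"])
cv2.imwrite("pics/w6.png",s["image"][:,:,::-1])
E
```

```text
clock: 8.32
tool_pos: [0.6175, -0.0549, 0.2773]
orientation: [46.4, 89.6, 54.3]
force: [0.0, -0.3, -0.4]
opening: 0.0615
t 8.325 tcp [ 0.6175 -0.0549  0.2773] toolx [ 0.004  0.005 -1.   ] jaw deg 97.89 open 0.0615 F [ 0.  -0.3 -0.4] j [ 12.8  13.7  -2.2  -0.2 -73.8 -94.8]
d mm [ -4.5 -28.1  -7.3] units [-0.08 -0.47 -0.12]
rotvec units [-0.06  0.04 -0.18]
```

View pics/w6.png

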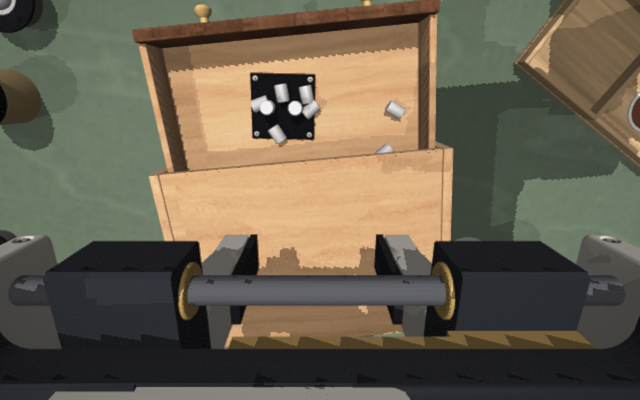

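Run:
```python
from h import *
s=load("w6.npz");im=s["image"][:,:,::-1]
cv2.imwrite("pics/c6.png",cv2.resize(im[60:155,235:335],None,fx=6,fy=6,interpolation=cv2.INTER_CUBIC))
```

```text
(no output)
```

View pics/c6.png

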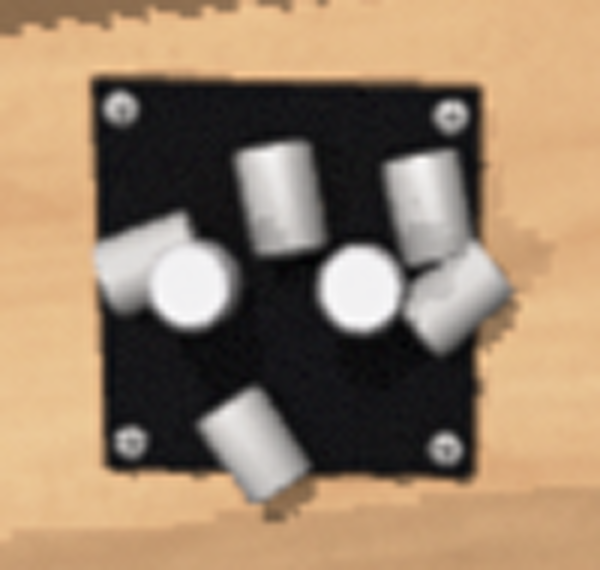

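Run:
```python
from h import *
s=load("w6.npz")
f=lambda u,v,z=None: wpt(s,235+u/6,60+v/6,z).round(4)
C=np.array([f(*c,.104) for c in [(95,78),(482,88),(472,475),(105,465)]]);print(C,C.mean(0),[np.linalg.norm(C[i]-C[i-1]).round(4) for i in range(4)])
a,b=f(191,285,.125),f(360,288,.125);print(a,b,(a+b)/2,np.linalg.norm(a-b),np.degrees(np.arctan2(*(b-a)[1::-1])))
print("posts",f(191,285),f(360,288))
for n,u,v in [("d",280,200),("d",427,210),("d",458,300),("d",135,265),("d",255,445),("plate",280,330),("plate",440,400),("floor",550,400)]:
    u0,v0=int(235+u/6),int(60+v/6); print(n,np.max([wpt(s,u0+i,v0+j)[2] for i in range(-3,4) for j in range(-3,4)]).round(4),f(u,v))
d=s["depth"]
```

```text
[[ 0.5298 -0.1291  0.104 ]
 [ 0.5229 -0.0687  0.104 ]
 [ 0.5832 -0.0622  0.104 ]
 [ 0.5898 -0.1228  0.104 ]] [ 0.556425 -0.0957    0.104   ] [np.float64(0.0603), np.float64(0.0608), np.float64(0.0606), np.float64(0.061)]
[ 0.5578 -0.1085  0.125 ] [ 0.5548 -0.0831  0.125 ] [ 0.5563 -0.0958  0.125 ] 0.025576551761330148 96.73601121411936
posts [ 0.5578 -0.1084  0.1253] [ 0.5547 -0.083   0.1256]
d 0.114 [ 0.5439 -0.0976  0.1124]
d 0.1136 [ 0.5423 -0.0747  0.1123]
d 0.1143 [ 0.5551 -0.0682  0.1134]
d 0.1255 [ 0.5567 -0.1191  0.1129]
d 0.1142 [ 0.5819 -0.0975  0.1135]
plate 0.1062 [ 0.5641 -0.0962  0.1047]
plate 0.1056 [ 0.5719 -0.069   0.1025]
floor 0.1029 [ 0.5695 -0.0509  0.1014]
```

```bash
python3 -m crank '[{"linear":[-0.3,-0.2,-0.3],"rot":[-0.06,0.04,-0.24],"hand":0.7},{"linear":[-0.4,-0.25,-0.4],"rot":[0,0,0],"hand":0.7},{"linear":[-0.3,-0.2,-0.4],"rot":[0,0,0],"hand":0.7},{"linear":[0,0,-0.3],"rot":[0,0,0],"hand":0.7},{"linear":[0,0,0],"rot":[0,0,0],"hand":0.7}]'; python3 -c "
from h import *
st([.5555,-.096,.116],96.7)"
```

```text
clock: 9.0
tool_pos: [0.5521, -0.0957, 0.1932]
orientation: [-4.3, 89.8, 2.4]
force: [-0.0, 0.3, -0.2]
opening: 0.0617
t 9.0 tcp [ 0.5521 -0.0957  0.1932] toolx [ 0.003  0.    -1.   ] jaw deg 96.7 open 0.0617 F [-0.   0.3 -0.2] j [ 10.2  11.1 -16.9   0.  -61.8 -93.5]
d mm [  3.4  -0.3 -77.2] units [ 0.06 -0.01 -1.29]
rotvec units [-0.    0.03 -0.  ]
```

```bash
python3 -m crank '[{"linear":[0.04,0,-0.4],"rot":[0,0.03,0],"hand":0.7},{"linear":[0.02,0,-0.4],"rot":[0,0,0],"hand":0.7},{"linear":[0,0,-0.3],"rot":[0,0,0],"hand":0.7},{"linear":[0,0,0],"rot":[0,0,0],"hand":0.7}]'; python3 -c "
from h import *
st([.5555,-.096,.116],96.7)"
```

```text
clock: 9.5
tool_pos: [0.5576, -0.096, 0.1307]
orientation: [-7.1, 89.6, -0.4]
force: [-0.5, 0.0, 0.1]
opening: 0.0613
t 9.5 tcp [ 0.5576 -0.096   0.1307] toolx [ 0.007 -0.    -1.   ] jaw deg 96.74 open 0.0613 F [-0.5  0.   0.1] j [ 10.1  14.8 -21.1   0.1 -53.7 -93.4]
d mm [ -2.1   0.  -14.7] units [-0.03  0.   -0.25]
rotvec units [ 0.    0.08 -0.01]
```

```bash
python3 -m crank '[{"linear":[-0.03,0,-0.25],"rot":[0,0.08,0],"hand":0.7},{"linear":[0,0,-0.03],"rot":[0,0,0],"hand":0.7},{"linear":[0,0,0],"rot":[0,0,0],"hand":0.7}]'
python3 - <<'E'
from h import *
from plant import eyes
o,R=st([.5555,-.096,.116],96.7)
s=eyes.snapshot("scene");cv2.imwrite("pics/s7.png",cv2.resize(s["image"][130:250,270:420,::-1],None,fx=5,fy=5,interpolation=cv2.INTER_CUBIC))
E
```

```text
clock: 9.88
tool_pos: [0.5572, -0.096, 0.1155]
orientation: [-6.3, 89.8, 0.5]
force: [0.3, 0.1, -0.3]
opening: 0.0612
t 9.875 tcp [ 0.5572 -0.096   0.1155] toolx [ 0.003  0.    -1.   ] jaw deg 96.77 open 0.0612 F [ 0.3  0.1 -0.3] j [ 10.1  15.8 -21.9   0.  -52.  -93.3]
d mm [-1.7 -0.   0.5] units [-0.03 -0.    0.01]
rotvec units [-0.    0.03 -0.01]
```

View pics/s7.png

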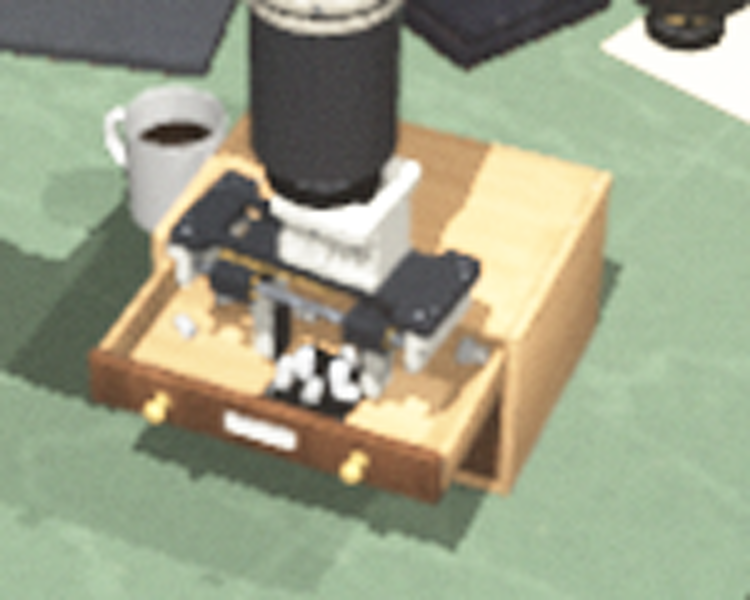

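The fingers straddle the two posts, near (285,340) and (375,365) in the crop, and the force reading shows no contact. I'll close the fingers.

```bash
python3 -m crank '[{"linear":[0,0,0],"rot":[0,0,0],"hand":0},{"linear":[0,0,0],"rot":[0,0,0],"hand":0},{"linear":[0,0,0],"rot":[0,0,0],"hand":0},{"linear":[0,0,0],"rot":[0,0,0],"hand":0}]'; python3 -c "
from h import *
st([.5555,-.096,.116],96.7)"
```

```text
clock: 10.42
tool_pos: [0.5574, -0.0959, 0.1163]
orientation: [-3.7, 89.8, 3.1]
force: [0.9, -0.1, -1.3]
opening: 0.0375
t 10.425 tcp [ 0.5574 -0.0959  0.1163] toolx [ 0.004  0.    -1.   ] jaw deg 96.77 open 0.0375 F [ 0.9 -0.1 -1.3] j [ 10.1  15.8 -21.9   0.  -52.1 -93.3]
d mm [-1.9 -0.1 -0.3] units [-0.03 -0.   -0.  ]
rotvec units [-0.    0.05 -0.01]
```

```bash
python3 -m crank '[{"linear":[0,0,0.1],"rot":[0,0,0],"hand":0},{"linear":[0,0,0.2],"rot":[0,0,0],"hand":0},{"linear":[0,0,0.2],"rot":[0,0,0],"hand":0},{"linear":[0,0,0.2],"rot":[0,0,0],"hand":0},{"linear":[0,0,0.2],"rot":[0,0,0],"hand":0},{"linear":[0,0,0.2],"rot":[0,0,0],"hand":0},{"linear":[0,0,0.2],"rot":[0,0,0],"hand":0},{"linear":[0,0,0.1],"rot":[0,0,0],"hand":0},{"linear":[0,0,0],"rot":[0,0,0],"hand":0}]'
python3 - <<'E'
from h import *
from plant import eyes
o,R=st([.4388,.2502,.2],96.7)
s=eyes.snapshot("scene");cv2.imwrite("pics/s8.png",cv2.resize(s["image"][130:250,270:420,::-1],None,fx=5,fy=5,interpolation=cv2.INTER_CUBIC))
E
```

```text
clock: 11.55
tool_pos: [0.5576, -0.0959, 0.2075]
orientation: [-2.0, 89.7, 4.8]
force: [-0.2, -0.2, -1.9]
opening: 0.0376
t 11.55 tcp [ 0.5576 -0.0959  0.2075] toolx [ 0.006  0.    -1.   ] jaw deg 96.77 open 0.0376 F [-0.2 -0.2 -1.9] j [ 10.1  10.9 -15.2   0.  -63.5 -93.3]
d mm [-118.8  346.1   -7.5] units [-1.98  5.77 -0.13]
rotvec units [-0.01  0.07 -0.01]
```

View pics/s8.png

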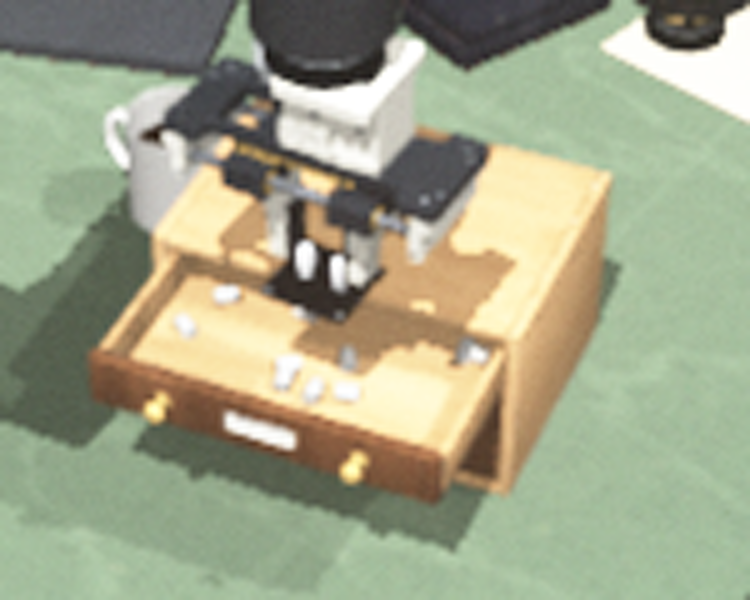

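The plate hangs level at about (325,285) in the crop, and the loose dowels stayed in the drawer. I'll carry it to the tray.

```bash
python3 -m crank '[{"linear":[-0.07,0.2,0],"rot":[0,0,-0.2],"hand":0},{"linear":[-0.13,0.4,0],"rot":[0,0,-0.5],"hand":0},{"linear":[-0.17,0.5,0],"rot":[0,0,-0.6],"hand":0},{"linear":[-0.17,0.5,0],"rot":[0,0,-0.6],"hand":0},{"linear":[-0.17,0.5,0],"rot":[0,0,-0.6],"hand":0},{"linear":[-0.17,0.5,0],"rot":[0,0,-0.6],"hand":0},{"linear":[-0.17,0.5,0],"rot":[0,0,-0.6],"hand":0},{"linear":[-0.17,0.5,0],"rot":[0,0,-0.6],"hand":0},{"linear":[-0.17,0.5,0],"rot":[0,0,-0.6],"hand":0},{"linear":[-0.17,0.5,0],"rot":[0,0,-0.6],"hand":0},{"linear":[-0.13,0.4,0],"rot":[0,0,-0.5],"hand":0},{"linear":[-0.1,0.3,0],"rot":[0,0,-0.3],"hand":0},{"linear":[-0.05,0.15,0],"rot":[0,0,0],"hand":0},{"linear":[0,0,0],"rot":[0,0,0],"hand":0}]'
python3 - <<'E'
from h import *
from plant import eyes
o,R=st([.4388,.2502,.12],63.8)
s=eyes.snapshot("wrist");np.savez("w9.npz",**s,R=R,p=o["tool_pos"])
cv2.imwrite("pics/w9.png",s["image"][:,:,::-1])
E
```

```text
clock: 13.35
tool_pos: [0.4386, 0.239, 0.1987]
orientation: [-122.4, 89.4, -148.3]
force: [-0.1, -0.1, 0.1]
opening: 0.0374
t 13.35 tcp [0.4386 0.239  0.1987] toolx [-0.008 -0.005 -1.   ] jaw deg 64.16 open 0.0374 F [-0.1 -0.1  0.1] j [  51.     5.5  -22.9   -0.2  -62.1 -166.8]
d mm [  0.2  11.2 -78.7] units [ 0.    0.19 -1.31]
rotvec units [ 0.06 -0.09 -0.07]
```

View pics/w9.png

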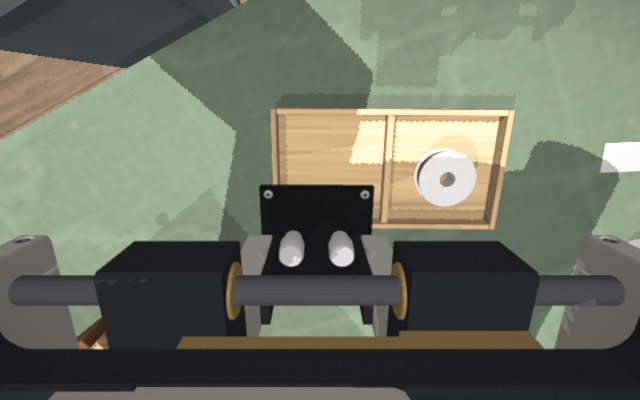

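Run:
```python
from h import *
s=load("w9.npz")
A,B,C=[wpt(s,u,v,.024)[:2] for u,v in [(273,110),(513,111),(496,230)]]
print(A,B,C,np.linalg.norm(A-B),np.linalg.norm(B-C),np.degrees(np.arctan2(*(B-A)[::-1])))
o=(A+C)/2;ex=(B-A)/np.linalg.norm(B-A);print("tray",o,"empty",o-.0585*ex)
# earlier estimate predicted pixel; plate front edge
P=[wpt(s,u,v) for u,v in [(262,187),(372,187),(290,250),(342,250)]];print(np.round(P,4))
```

```text
[0.36127206 0.2273328 ] [0.46447746 0.43773263] [0.57837533 0.38569608] 0.2343489740567346 0.12522191585943232 63.87110890411677
tray [0.4698237  0.30651444] empty [0.44406077 0.25399281]
[[0.3979 0.2258 0.1868]
 [0.4232 0.2788 0.1878]
 [0.4292 0.2285 0.2072]
 [0.4402 0.252  0.2078]]
```

```bash
python3 -m crank '[{"linear":[0.02,0.1,-0.2],"rot":[0.06,-0.09,0],"hand":0},{"linear":[0.02,0.08,-0.4],"rot":[0,0,0],"hand":0},{"linear":[0.01,0.03,-0.5],"rot":[0,0,0],"hand":0},{"linear":[0,0,-0.5],"rot":[0,0,0],"hand":0},{"linear":[0,0,-0.5],"rot":[0,0,0],"hand":0},{"linear":[0,0,-0.3],"rot":[0,0,0],"hand":0},{"linear":[0,0,-0.1],"rot":[0,0,0],"hand":0},{"linear":[0,0,0],"rot":[0,0,0],"hand":0}]'
python3 - <<'E'
from h import *
from plant import eyes
o,R=st([.4415,.252,.021],63.8)
s=eyes.snapshot("wrist");np.savez("w10.npz",**s,R=R,p=o["tool_pos"])
cv2.imwrite("pics/w10.png",s["image"][:,:,::-1])
E
```

```text
clock: 14.4
tool_pos: [0.4442, 0.246, 0.0454]
orientation: [53.1, 89.9, 27.1]
force: [0.4, -0.3, -1.0]
opening: 0.0376
t 14.4 tcp [0.4442 0.246  0.0454] toolx [ 0.001  0.001 -1.   ] jaw deg 63.96 open 0.0376 F [ 0.4 -0.3 -1. ] j [ 5.120e+01  1.630e+01 -3.330e+01  1.000e-01 -4.030e+01 -1.673e+02]
d mm [ -2.7   6.  -24.4] units [-0.05  0.1  -0.41]
rotvec units [-0.01  0.02 -0.03]
```

View pics/w10.png

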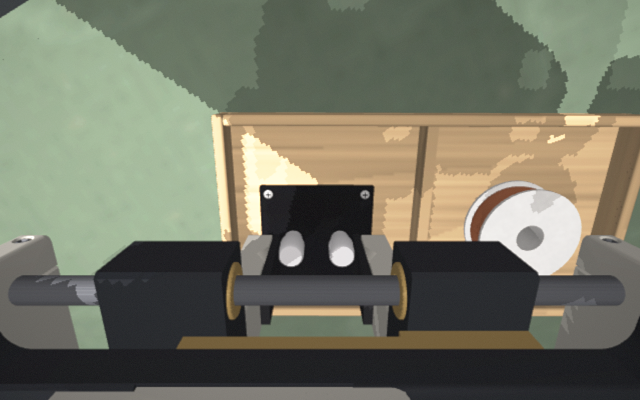

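Run:
```python
from h import *
s=load("w10.npz")
a=np.radians(63.85);ex=np.array([np.cos(a),np.sin(a)]);ey=np.array([-ex[1],ex[0]])
p=s["p"][:2]
for n,u,v,z in [("top wall inner",320,126,.024),("bottom wall inner",317,308,.024),("left wall inner",231,200,.024),("divider left",419,200,.024),("plate edge",317,186,None),("plate L",262,200,None),("plate R",373,200,None)]:
    q=wpt(s,u,v,z);print(n,((q[:2]-p)@ex*1000).round(1),((q[:2]-p)@ey*1000).round(1),q[2].round(4))
```

```text
top wall inner 1.5 62.1 0.024
bottom wall inner 0.1 -51.6 0.024
left wall inner -49.2 20.5 0.024
divider left 58.3 20.5 0.024
plate edge -0.1 31.5 0.0337
plate L -29.8 23.6 0.0336
plate R 30.2 23.6 0.0337
```

```bash
python3 -m crank '[{"linear":[-0.04,0.1,-0.1],"rot":[0,0,0],"hand":0},{"linear":[0,0,-0.1],"rot":[0,0,0],"hand":0},{"linear":[0,0,-0.1],"rot":[0,0,0],"hand":0},{"linear":[0,0,0],"rot":[0,0,0],"hand":0}]'; python3 -c "
from h import *
st([.4415,.252,.021],63.8)"
```

```text
clock: 14.95
tool_pos: [0.4426, 0.2536, 0.0283]
orientation: [69.3, 89.7, 43.3]
force: [0.1, 0.1, -0.9]
opening: 0.0375
t 14.95 tcp [0.4426 0.2536 0.0283] toolx [ 0.004  0.004 -1.   ] jaw deg 63.99 open 0.0375 F [ 0.1  0.1 -0.9] j [ 5.19e+01  1.79e+01 -3.41e+01  1.00e-01 -3.77e+01 -1.68e+02]
d mm [-1.1 -1.6 -7.3] units [-0.02 -0.03 -0.12]
rotvec units [-0.04  0.05 -0.04]
```

```bash
python3 -m crank '[{"linear":[0,0,-0.07],"rot":[-0.04,0.05,0],"hand":0},{"linear":[0,0,-0.05],"rot":[0,0,0],"hand":0},{"linear":[0,0,0],"rot":[0,0,0],"hand":0}]'; python3 -c "
from h import *
st([.4415,.252,.021],63.8)"
```

```text
clock: 15.32
tool_pos: [0.4428, 0.2538, 0.0207]
orientation: [151.4, 90.0, 125.4]
force: [0.1, -0.2, -0.6]
opening: 0.0377
t 15.325 tcp [0.4428 0.2538 0.0207] toolx [-0.  0. -1.] jaw deg 64.0 open 0.0377 F [ 0.1 -0.2 -0.6] j [  51.9   18.7  -34.1   -0.   -37.1 -167.8]
d mm [-1.3 -1.8  0.3] units [-0.02 -0.03  0.  ]
rotvec units [-0.   -0.   -0.04]
```

```bash
python3 -m crank '[{"linear":[0,0,-0.02],"rot":[0,0,0],"hand":0},{"linear":[0,0,0],"rot":[0,0,0],"hand":0}]';python3 -m crank '[{"linear":[0,0,-0.02],"rot":[0,0,0],"hand":0},{"linear":[0,0,0],"rot":[0,0,0],"hand":0}]'
```

```text
clock: 15.58
tool_pos: [0.4429, 0.2539, 0.0209]
orientation: [89.1, 90.0, 63.1]
force: [-0.1, 0.2, -0.9]
opening: 0.0376
clock: 15.82
tool_pos: [0.4431, 0.2541, 0.0208]
orientation: [72.1, 89.9, 46.2]
force: [0.1, 0.2, -0.6]
opening: 0.0378
```

```bash
python3 -m crank '[{"linear":[0,0,-0.04],"rot":[0,0,0],"hand":0},{"linear":[0,0,-0.02],"rot":[0,0,0],"hand":0}]'
python3 - <<'E'
from h import *
from plant import eyes
o,R=st([.4415,.252,.021],63.8)
s=eyes.snapshot("wrist");s.update(R=R,p=o["tool_pos"])
for u,v in [(270,205),(317,205),(365,205),(317,192),(250,170),(390,170),(320,160)]: print(u,v,wpt(s,u,v).round(4))
E
```

```text
clock: 16.08
tool_pos: [0.4433, 0.2541, 0.0206]
orientation: [53.3, 89.9, 27.5]
force: [-7.2, -2.2, 18.0]
opening: 0.0378
t 16.075 tcp [0.4433 0.2541 0.0206] toolx [ 0.002  0.001 -1.   ] jaw deg 64.14 open 0.0378 F [-7.2 -2.2 18. ] j [ 5.190e+01  1.870e+01 -3.420e+01  1.000e-01 -3.690e+01 -1.679e+02]
d mm [-1.8 -2.1  0.4] units [-0.03 -0.04  0.01]
rotvec units [-0.01  0.02 -0.07]
270 205 [0.4135 0.2401 0.0084]
317 205 [0.4247 0.2631 0.0085]
365 205 [0.436  0.2866 0.0088]
317 192 [0.4179 0.2664 0.0092]
250 170 [0.3921 0.2389 0.0049]
390 170 [0.4249 0.3065 0.0058]
320 160 [0.4035 0.2752 0.0062]
```

The plate is on the floor: Fz is +18 N and its top is 3 mm above the tray floor. I'll release it and rise.

```bash
python3 -m crank '[{"linear":[0,0,0],"rot":[0,0,0],"hand":0},{"linear":[0,0,0],"rot":[0,0,0],"hand":0.6},{"linear":[0,0,0],"rot":[0,0,0],"hand":0.6},{"linear":[0,0,0],"rot":[0,0,0],"hand":0.6},{"linear":[0,0,0.1],"rot":[0,0,0],"hand":0.6},{"linear":[0,0,0.3],"rot":[0,0,0],"hand":0.6},{"linear":[0,0,0.6],"rot":[0,0,0],"hand":0.6},{"linear":[0,0,0.8],"rot":[0,0,0],"hand":0.6},{"linear":[0,0,0.8],"rot":[0,0,0],"hand":0.6},{"linear":[0,0,0.5],"rot":[0,0,0],"hand":0.6},{"linear":[0,0,0],"rot":[0,0,0],"hand":0.6}]'
python3 - <<'E'
from h import *
from plant import eyes
o,R=st()
s=eyes.snapshot("wrist");cv2.imwrite("pics/w11.png",s["image"][:,:,::-1])
s=eyes.snapshot("top");cv2.imwrite("pics/t11.png",s["image"][:,:,::-1])
np.savez("top11.npz",**s)
s=eyes.snapshot("scene");cv2.imwrite("pics/s11.png",s["image"][:,:,::-1])
E
```

```text
clock: 17.5
tool_pos: [0.4427, 0.2529, 0.2141]
orientation: [39.1, 89.9, 13.2]
force: [-0.1, 0.5, -0.4]
opening: 0.0527
t 17.5 tcp [0.4427 0.2529 0.2141] toolx [ 0.002  0.001 -1.   ] jaw deg 64.13 open 0.0527 F [-0.1  0.5 -0.4] j [ 5.190e+01  5.300e+00 -2.100e+01  1.000e-01 -6.350e+01 -1.678e+02]
```

View pics/w11.png

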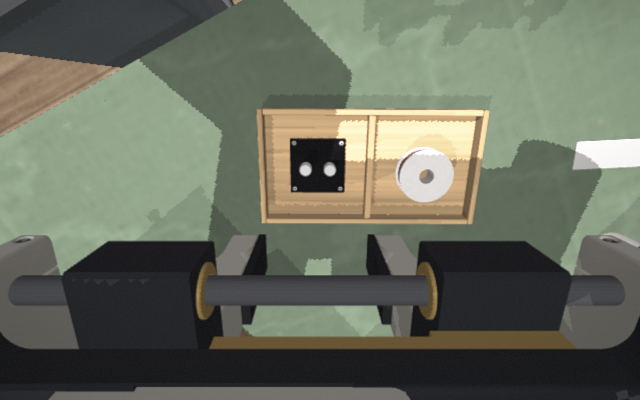

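View pics/t11.png

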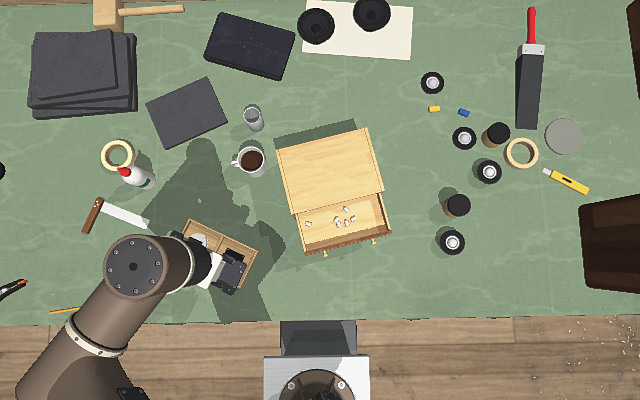

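The wrist view shows the plate flat and centred in the empty compartment at (317,165), posts up, with the coil at (425,175). In the top view the drawer is still open, with its knobs at (325,253) and (374,241). The mug, tweeter and tin are where they were.

```bash
python3 -c "
from plant import ticket
print(ticket.close_job())"
```

```text
the job is handed in; nothing more can be done
None
```

I pulled the top drawer open by its right knob and set the terminal plate down in the tray's empty compartment, then handed the job in at about 17.7 s. No verdict was reported.

- **Drawer:** it travelled about 117 mm, counting roughly 3 mm it was already ajar. After the release the knobs were still at the same pixels, so it stayed open.
- **Plate:** I gripped it across its two posts, above the loose dowels lying on and around it; the dowels stayed in the drawer. With the plate on the floor its top measured about 3 mm above the tray floor, which matches its thickness. The last wrist picture shows it centred, flat and posts up.
- **Contact force:** the lowering ended with a short push of about 18 N on the tray floor, well under the limits.
- **Other objects:** the coil, mug, tweeter and wax tin look unmoved in the last pictures. I judged this by eye and did not measure it.
- **Gripper:** it was clear of everything, about 190 mm above the plate.

The wrist and top cameras differed by up to about 5 mm on positions, so I used values in between. No other check failed.

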